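# Zero a coffee grinder's adjustment collar, back it off three clicks and lock it

### The job

The coffee grinder on the worktop needs its grind setting done afresh, with its hopper off. Push the post on the adjustment collar clockwise (seen from above) until the burrs touch and the collar stops hard, without forcing it, then back it off counter-clockwise by exactly three clicks. Finally push the lock slide's tab fully in towards the collar, so that its prong locks the collar there, let go, and leave the things around the grinder where they are; mind the extractor hood above.

Things in the scene. Friction and masses are not known exactly. Their poses are not given: they have to be found in the camera images.
- grinder: Grey coffee grinder, hopper off, fixed to the worktop: round waisted body, foot 142 mm, flat top deck 164 mm across and 90 mm above the worktop. Origin on its vertical axis at the worktop, z up; the -x side with the black chute roughly faces the robot. Angles below are from its x axis, counter-clockwise from above. On the deck: collar on the axis, steel click plunger at -30 deg, lock at 60 deg.
- collar (a joint): Turn of the ribbed aluminium collar (97 mm across, top at 107 mm; open steel throat tube in its middle 60 mm across, top at 130 mm), rad. 0 = burrs touch, hard stop; grows counter-clockwise from above to 2.2. A spring plunger between the ribs makes it jump to multiples of 0.262 (one click); three clicks = 0.785. 3 to 5 N on the post carries it over a click; over 40 N is forcing it.
- lug (a point): Middle of the free part of the collar's black upright post, 11 mm across, 72 mm from the axis, at the end of a flat steel radial arm 14 mm wide. This point is 134 mm above the worktop, the arm's top 114 mm, the post's top 150 mm. At collar 0 the post stands in the direction 150 deg from the grinder's x axis, at collar q in the direction 150 deg + q.
- lock (a joint): Travel of the lock slide on the deck, m: 0 = drawn out, 0.012 = fully home. It slides level towards the collar's axis, along the line at 60 deg from the grinder's x axis; about 1.5 N of friction holds it where it is left. Home, its prong stands between two ribs and blocks the collar; it goes in only when the collar rests on a click.
- lock_tab (a point): Middle of the free part of the lock slide's upright black thumb tab: 24 mm wide, 6 mm thick in the direction of sliding, 72 mm from the collar's axis when drawn out, 60 mm when home. This point is 118 mm, the tab's top 127 mm and its foot 91 mm above the worktop. Push its outer face inwards. (Extractor hood overhead: underside 0.73 m up, from world x = 0.58, y -0.25 to 0.62.)
- tin: Bystander: low round food tin, 86 mm across, 40 mm high; origin under its centre.
- jug: Bystander: small steel milk jug, 57 x 74 x 65 mm high; origin under its middle.

How it is judged:
On the way, in this order (a step that is already met when the one before it is completed fails the run):
1. the collar is turned clockwise until the burrs touch (within 0.04 rad of its stop), the lock still drawn out (value of joint collar below 0.04 rad and value of joint lock below 0.006 m), for 0.2 s.
2. the collar is backed off to the third click (0.785 rad, within 0.06), the lock still drawn out (value of joint collar between 0.725 and 0.845 rad and value of joint lock below 0.006 m), for 0.2 s.
At the end, for the whole second after the job is handed in: The collar rests at the third click from the burrs' touch (0.785 rad, within 0.06) and the lock slide is home (at least 10.5 of its 12 mm) (value of joint collar between 0.725 and 0.845 rad and value of joint lock above 0.0105 m and velocity of joint collar between -0.05 and 0.05 rad/s).
It fails at once if the collar is forced (more than 40 N on it) (contact force between the arm and collar above 40 N).
It fails at once if the tin is moved more than 20 mm (distance of tin from where it was at the start of the episode above 0.02 m).
It fails at once if the jug is moved more than 20 mm (distance of jug from where it was at the start of the episode above 0.02 m).
It also fails if it takes over 72 s, if anything falls off the work surface, if the arm or the gripper's body presses on something with over 40 N, if the wrist force passes 120 N, or if a joint passes its speed limit or range.

### The arm

A 6-joint arm with a two-finger parallel gripper is mounted at the origin on a cart in front of the work surface, level with it; the furniture and walls round the work are solid. World frame = base frame: x ahead of the robot, y to its left, z up, the work surface at z = 0. Lengths are in m, angles in rad, forces in N, time in s.
With the tool pointing down it reaches from about 0.35 to 0.925 m from the base axis. Payload 6.4 kg.
Tool frame: the origin (TCP) lies between the finger pads; the fingertips stand 14 mm ahead of it and the grasp point (between the pads) lies 5 mm behind it; z points along the fingers, y is the line along which they close (so a half turn about z gives the same grasp; the last joint's range is limited). The gripper opens to 85 mm and grips with 20 to 120 N. Pads are 22 mm wide; open, the fingers measure 114 mm over their backs; the gripper's body (76 mm by 85 mm) begins 54 mm behind the grasp point. The pads swing forward as they close: fully open they stand 13 mm farther back than shut.
Start: joints at [-1.291, 0.245, 1.558, -0, 1.339, -0.174], TCP at [0.285, -0.584, 0.245] pointing down, gripper open.
Joint ranges: [-3.13, 3.13], [-1.02, 2.26], [0.13, 2.54], [-0.95, 4.09], [0.21, 2.88], [-2.74, 2.74]. Speed limits (rad/s): [2.57, 2.57, 3.14, 3.14, 3.14, 3.14].

### API

Orientations are given as a unit quaternion [w, x, y, z].
In Python, from workcell import * gives the robot as it stands. The module is installed in compiled form; this text tells all that it offers.
- The arm moves only by the tool arm_command, never from a script. Its argument "deltas" is a list of rows, each a list of 5 numbers: the opening, from 0 (shut) to 1 (fully open), then the shift along the world's x, y, z in mm, then the turn about the world's z in degrees. A call has 1 to 10 rows; each row shifts and turns the commanded pose from where the row before left it; what a row does not reach is not made up. A row lasts 1/12 s, in which the tool goes at most 41.7 mm and 7.16 degrees, less where a joint would pass 70% of its speed; a pose out of reach is approached as far as the arm can. A call with a gripper value outside its range is refused whole. The fingers move at their own pace and stop on an object; "newtons" is the grip in N (left out, the last holds). Time passes only in rows, so rows that do not move let the fingers close. It gives the time, the measured TCP pose, the force, the opening and the grip force at its end, in the units of the state.
- sense(): the state, without advancing time (a new reading comes with each control period).
- camera(name): name is "side" or "top" or "wrist"; returns the picture (480x640x3 uint8, red, green, blue); there is no depth.
- get_calibration(name): a dict with "intrinsics" (3x3 intrinsics, pixels), "world_from_camera" (4x4, takes a point from camera to world coordinates); the wrist camera has in their place "mount" (4x4, takes a point from camera to tool coordinates, whose origin is the TCP and whose axes are the flange's). Camera axes: x right, y up, looking along -z (the intrinsics and any distortion apply to the point x, -y, -z); pixel columns grow to the right and rows downward; lengths in m; the calibration is good to about 2 mm. A picture is of the moment at which its call begins: read the wrist's pose just before it. get_calibration takes no time and is no camera call.
- close_job(): hands the job in; it is judged then, once.
The state is a dict: "clock": time; "joint_pos": joint angles; "joint_velocities": joint speeds; "joint_efforts": joint torques, N m; "tool_pos": TCP position; "orientation": TCP orientation; "force": force on the tool from outside, world axes, zero at the start; "ft_torque": the same for the moment, N m; "opening": finger opening in m; "finger_force": force on a finger pad.
Only numpy, scipy, OpenCV 4.12 (cv2) and the standard library are available. Lean on these libraries where they do the work, as an engineer would, in place of code of your own. Each camera call takes 0.05 s, during which the arm holds its last target. There are 200 camera calls.

## Working session

There is one attempt and no reset: what is moved stays moved. The work goes in short steps, Python scripts to look and compute and a tool call to move; the robot and the scene stay as the last step left them, time stands still between calls to the robot, and variables do not carry over. Pictures are saved under pics/ and viewed, at most 13 in all, crops included, and the job is handed in when it is done.

Besides the shell and the picture viewer there is one more tool, called after ">>>" as name(argument=value, ...) on one line, values as JSON. arm_command: Moves the arm, as the interface text tells. Its arguments: {"type":"object","properties":{"deltas":{"type":"array","items":{"type":"array","items":{"type":"number"}}},"newtons":{"type":"number"}},"required":["deltas"]}

```bash
mkdir -p pics; python3 - <<'E'
from workcell import *
import cv2,numpy as np
np.set_printoptions(precision=4,suppress=True)
for n in ["side","top"]:
    c=get_calibration(n);print(n,{k:np.array(v) if k!='x' else v for k,v in c.items()})
    cv2.imwrite(f"pics/{n}0.png",camera(n)[:,:,::-1])
print({k:np.array(v) for k,v in get_calibration("wrist").items()})
print(sense())
E
```

```text
side {'intrinsics': array([[441.5325,   0.    , 318.0106],
       [  0.    , 441.5325, 243.2816],
       [  0.    ,   0.    ,   1.    ]]), 'world_from_camera': array([[-0.9762,  0.1346, -0.1699,  0.4856],
       [-0.2153, -0.5127,  0.8312,  0.5076],
       [ 0.0248,  0.848 ,  0.5295,  0.5679],
       [ 0.    ,  0.    ,  0.    ,  1.    ]])}
top {'intrinsics': array([[435.3335,   0.    , 316.4204],
       [  0.    , 435.3335, 244.4404],
       [  0.    ,   0.    ,   1.    ]]), 'world_from_camera': array([[ 0.027 ,  0.9834, -0.1797,  0.4856],
       [-0.9995,  0.0293,  0.0104, -0.2136],
       [ 0.0155,  0.1793,  0.9837,  0.952 ],
       [ 0.    ,  0.    ,  0.    ,  1.    ]])}
{'intrinsics': array([[340.711 ,   0.    , 319.6268],
       [  0.    , 340.711 , 242.8459],
       [  0.    ,   0.    ,   1.    ]]), 'mount': array([[ 0.    ,  0.9479,  0.3185,  0.0806],
       [ 1.    ,  0.    , -0.0003,  0.0012],
       [-0.0003,  0.3185, -0.9479, -0.1277],
       [ 0.    ,  0.    ,  0.    ,  1.    ]])}
{'clock': 0.1, 'joint_pos': array([-1.2911,  0.2457,  1.5589,  0.    ,  1.3387, -0.1741]), 'joint_velocities': array([ 0.0005, -0.0017, -0.0015, -0.0003,  0.0005,  0.0009]), 'joint_efforts': array([ -0.0002, -43.0672, -32.7128,  -0.0001,   0.0028,  -0.    ]), 'tool_pos': array([ 0.2848, -0.5837,  0.2443]), 'orientation': array([-0.0009,  0.9744,  0.225 , -0.    ]), 'force': array([ 0.2499, -0.2836,  1.0659]), 'ft_torque': array([ 0.0417,  0.0242, -0.0241]), 'finger_force': 0.0, 'opening': 0.08550952258018146}
```

View pics/top0.png

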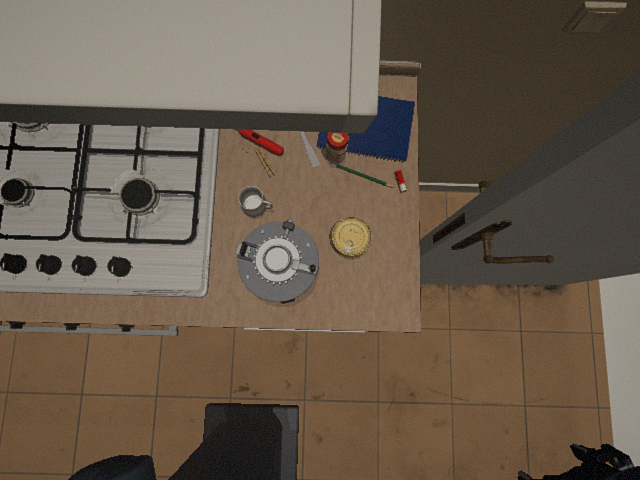

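View pics/side0.png

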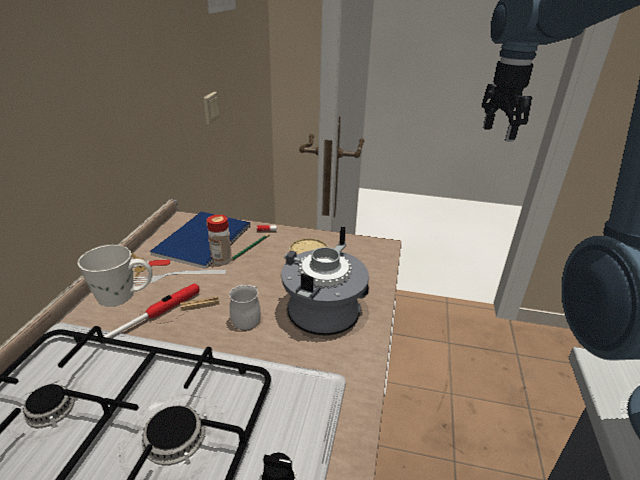

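The top view shows the grinder deck centred near (278,262), the throat ring near (277,258), the post near (312,268), the tab near (246,251), the plunger at (288,225), the jug at (253,202) and the tin at (350,238). The side view shows the post at (342,238), the tab at (307,283), and nothing else close to them.

```bash
cat > h.py <<'E'
from workcell import *
import cv2,numpy as np
np.set_printoptions(precision=4,suppress=True)
def cal(n):
    c=get_calibration(n);return np.array(c["intrinsics"]),np.array(c["world_from_camera"])
def wcal(s):
    from scipy.spatial.transform import Rotation as R
    c=get_calibration("wrist");T=np.eye(4);w,x,y,z=s["orientation"]
    T[:3,:3]=R.from_quat([x,y,z,w]).as_matrix();T[:3,3]=s["tool_pos"]
    return np.array(c["intrinsics"]),T@np.array(c["mount"])
def ray(K,T,uv):
    p=np.linalg.solve(K,[uv[0],uv[1],1]);return T[:3,3],T[:3,:3]@[p[0],-p[1],-p[2]]
def onz(K,T,uv,z):
    o,d=ray(K,T,uv);return o+d*(z-o[2])/d[2]
def proj(K,T,P):
    p=T[:3,:3].T@(np.array(P)-T[:3,3]);q=K@[p[0],-p[1],-p[2]];return q[:2]/q[2]
E
python3 - <<'E'
from h import *
a=cv2.imread("pics/top0.png");K,T=cal("top")
g=cv2.cvtColor(a,cv2.COLOR_BGR2GRAY);hsv=cv2.cvtColor(a,cv2.COLOR_BGR2HSV)
# deck: grey low saturation
m=((hsv[:,:,1]<45)&(g>60)&(g<150)).astype(np.uint8);r=np.zeros_like(m);r[215:310,230:326]=1;m*=r
c=max(cv2.findContours(m,0,1)[0],key=cv2.contourArea);(u,v),R=cv2.minEnclosingCircle(c);e=cv2.fitEllipse(cv2.convexHull(c))
print("deck",u,v,R,e,onz(K,T,(u,v),.09),onz(K,T,e[0],.09))
m=((g<50)).astype(np.uint8)*r
n,l,s,ce=cv2.connectedComponentsWithStats(m)
for i in range(1,n):
    if s[i,4]>8: print(s[i],ce[i],onz(K,T,ce[i],.15),onz(K,T,ce[i],.127))
cv2.imwrite("pics/topc.png",cv2.resize(a[210:310,225:330],None,fx=5.5,fy=5.5,interpolation=cv2.INTER_CUBIC))
E
```

```text
deck 277.0398864746094 259.3585205078125 42.0934944152832 ((277.1676025390625, 260.4139404296875), (81.19752502441406, 82.17505645751953), 92.59612274169922) [ 0.6104 -0.1449  0.09  ] [ 0.6083 -0.1453  0.09  ]
[289 226   5   5  11] [291.5455 228.7273] [ 0.6607 -0.1745  0.15  ] [ 0.6658 -0.1733  0.127 ]
[240 242   8  15  67] [243.0299 248.6866] [ 0.6199 -0.0855  0.15  ] [ 0.6238 -0.0819  0.127 ]
[310 265   5   7  31] [312.0323 267.7419] [ 0.5879 -0.2152  0.15  ] [ 0.5908 -0.2152  0.127 ]
[281 298  14   6  28] [288.   300.75] [ 0.5259 -0.173   0.15  ] [ 0.5271 -0.1718  0.127 ]
```

View pics/topc.png

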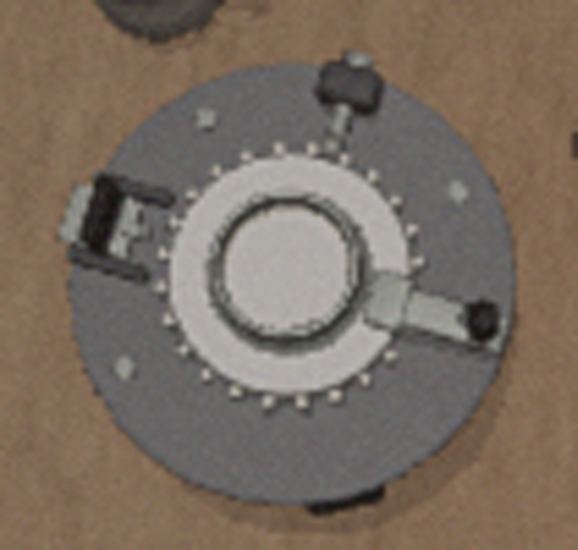

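The crop shows the throat at (290,268), the post top at (482,313), the tab top at (101,212) and the plunger at (350,85), so the post sits roughly at world -y of the axis.

```bash
python3 - <<'E'
from h import *
K,T=cal("top");f=lambda u,v,z:onz(K,T,(225+(u+.5)/5.5-.5,210+(v+.5)/5.5-.5),z)[:2]
D=f(293,282,.09);C=f(290,268,.130);P=f(482,313,.15);B=f(101,212,.127);L=f(350,86,.1);H=f(347,498,.05)
A=(D+C)/2
print(D,C,A)
for n,q in zip("post tab plunger chute".split(),(P,B,L,H)):
    d=q-A;print(n,q,np.hypot(*d),np.degrees(np.arctan2(d[1],d[0])))
E
```

```text
[ 0.6074 -0.1467] [ 0.6066 -0.1485] [ 0.607  -0.1476]
post [ 0.5902 -0.2155] 0.06987687571862139 -103.88923452650724
tab [ 0.6248 -0.0816] 0.06834098025248768 74.86660709705674
plunger [ 0.6786 -0.1651] 0.07371660510549828 -13.724233161531163
chute [ 0.5322 -0.1672] 0.07734728994612088 -165.31271893370527
```

>>> arm_command(deltas=[[0.5, 30, 35, 0, 5], [0.5, 30, 35, 0, 5], [0.5, 30, 35, 0, 5], [0.5, 30, 35, 0, 5], [0.5, 30, 35, 0, 5], [0.5, 30, 35, 0, 5], [0.5, 30, 35, 0, 5], [0.5, 30, 35, 0, 5], [0.5, 30, 35, 0, 5], [0.5, 30, 35, 0, 4]])

```text
clock: 0.93
tool_pos: [0.5569, -0.2659, 0.2449]
orientation: [-0.0, 0.792, 0.61, -0.0]
force: [0.6, -0.7, 0.6]
opening: 0.0428
finger_force: 0.0
```

>>> arm_command(deltas=[[0.5, 3, 17, 0, 0], [0.5, 0, 0, 0, 0], [0.5, 0, 0, 0, 0]])

```text
clock: 1.18
tool_pos: [0.5592, -0.25, 0.2447]
orientation: [-0.0, 0.793, 0.609, -0.0]
force: [0.0, -1.0, -0.1]
opening: 0.0428
finger_force: 0.0
```

```bash
python3 - <<'E'
from h import *
s=sense();print(s["clock"],s["tool_pos"],s["orientation"],s["opening"],s["force"])
K,T=wcal(s);a=camera("wrist")[:,:,::-1].copy();cv2.imwrite("pics/w1.png",a)
A=np.array([.607,-.1476])
for n,P in dict(axis=[*A,.13],post=[.5884,-.2171,.15],tab=[.6256,-.0781,.127]).items(): print(n,proj(K,T,P))
E
```

```text
1.1833 [ 0.5592 -0.25    0.2447] [-0.0003  0.7928  0.6095 -0.0003] 0.04280666564151237 [ 0.0356 -1.0396 -0.0806]
axis [350.8802  77.4038]
post [350.1116 193.8653]
tab [354.2227 -57.1818]
```

View pics/w1.png

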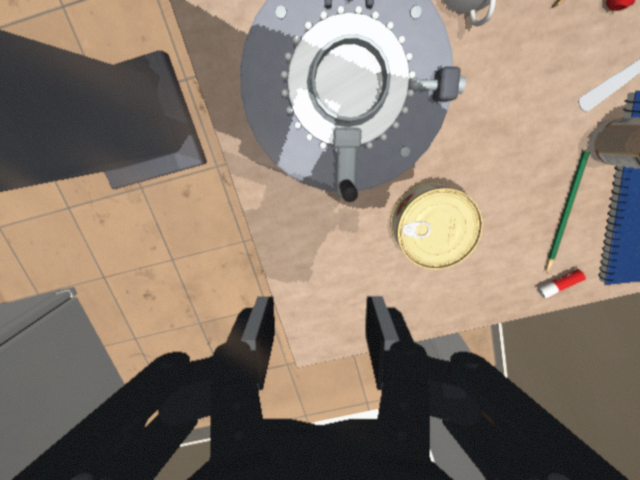

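The wrist view shows the throat at (349,80) and the post top at (348,192), within about 2 px of the predicted positions. I'll move over the post and descend, straddling it.

>>> arm_command(deltas=[[0.5, 15, 17, 0, 0], [0.5, 14, 16, 0, 0], [0.5, 0, 0, -35, 0], [0.5, 0, 0, -35, 0], [0.5, 0, 0, -30, 0], [0.5, 0, 0, -10, 0], [0.5, 0, 0, 0, 0]])

```text
clock: 1.82
tool_pos: [0.5856, -0.2181, 0.1316]
orientation: [-0.003, 0.794, 0.608, -0.001]
force: [-0.0, 0.7, 1.1]
opening: 0.0427
finger_force: 0.0
```

```bash
python3 - <<'E'
from h import *
s=sense();print(s["clock"],s["tool_pos"],s["force"])
c=np.array([.607,-.1476]);p=s["tool_pos"][:2]
# steps clockwise: TCP circle 5 deg each from 255 to 150
for a in range(255,140,-5):
    f=lambda a:c+.072*np.array([np.cos(np.radians(a)),np.sin(np.radians(a))])
    print(a,f(a)*1000,(f(a-5)-f(a))*1000)
a=cv2.resize(camera("wrist")[60:400,120:560,::-1],None,fx=1.5,fy=1.5);cv2.imwrite("pics/w2.png",a)
E
```

```text
1.8167 [ 0.5856 -0.2181  0.1316] [-0.0221  0.7306  1.0654]
255 [ 588.365  -217.1467] [-5.9905  1.8888]
250 [ 582.3745 -215.2579] [-5.8031  2.4037]
245 [ 576.5715 -212.8542] [-5.5715  2.9003]
240 [ 571.     -209.9538] [-5.2975  3.3749]
235 [ 565.7025 -206.5789] [-4.9832  3.8237]
230 [ 560.7193 -202.7552] [-4.631   4.2435]
225 [ 556.0883 -198.5117] [-4.2435  4.631 ]
220 [ 551.8448 -193.8807] [-3.8237  4.9832]
215 [ 548.0211 -188.8975] [-3.3749  5.2975]
210 [ 544.6462 -183.6   ] [-2.9003  5.5715]
205 [ 541.7458 -178.0285] [-2.4037  5.8031]
200 [ 539.3421 -172.2255] [-1.8888  5.9905]
195 [ 537.4533 -166.235 ] [-1.3595  6.1323]
190 [ 536.0938 -160.1027] [-0.8199  6.2275]
185 [ 535.274  -153.8752] [-0.274   6.2752]
180 [ 535.  -147.6] [0.274  6.2752]
175 [ 535.274  -141.3248] [0.8199 6.2275]
170 [ 536.0938 -135.0973] [1.3595 6.1323]
165 [ 537.4533 -128.965 ] [1.8888 5.9905]
160 [ 539.3421 -122.9745] [2.4037 5.8031]
155 [ 541.7458 -117.1715] [2.9003 5.5715]
150 [ 544.6462 -111.6   ] [3.3749 5.2975]
145 [ 548.0211 -106.3025] [3.8237 4.9832]
```

View pics/w2.png

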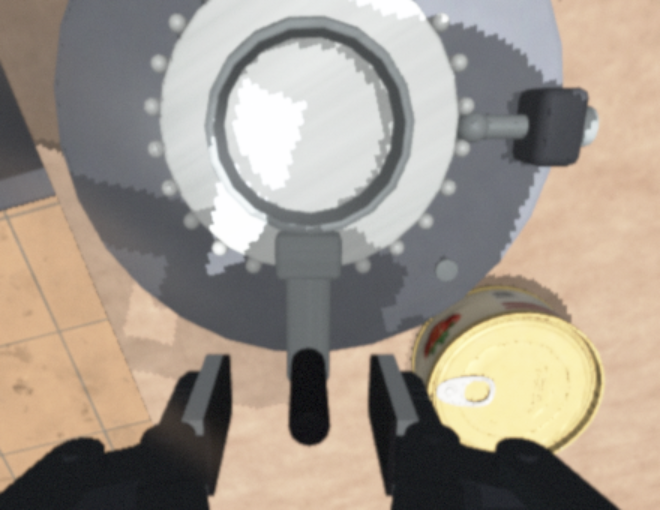

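The fingers are either side of the post at (309,400), centred. Next I'll narrow the gap and sweep clockwise.

>>> arm_command(deltas=[[0.3, 2, 1, 2, 0], [0.3, -6, 1.9, 0, -5], [0.3, -5.8, 2.4, 0, -5], [0.3, -5.6, 2.9, 0, -5], [0.3, -5.3, 3.4, 0, -5], [0.3, -5, 3.8, 0, -5]])

```text
clock: 2.37
tool_pos: [0.5642, -0.2038, 0.141]
orientation: [0.003, 0.907, 0.42, 0.002]
force: [1.6, -1.9, -0.5]
opening: 0.0255
finger_force: 1.5
```

>>> arm_command(deltas=[[0.3, -4.6, 4.2, 0, -5], [0.3, -4.2, 4.6, 0, -5], [0.3, -3.8, 5, 0, -5], [0.3, -3.4, 5.3, 0, -5], [0.3, -2.9, 5.6, 0, -5], [0.3, -2.4, 5.8, 0, -5]])

```text
clock: 2.87
tool_pos: [0.5429, -0.1733, 0.1409]
orientation: [0.002, 0.985, 0.171, 0.002]
force: [0.3, -2.8, -0.3]
opening: 0.0257
finger_force: 1.5
```

>>> arm_command(deltas=[[0.3, -1.9, 6, 0, -5], [0.3, -1.4, 6.1, 0, -5], [0.3, -0.8, 6.2, 0, -5], [0.3, -0.3, 6.3, 0, -5], [0.3, 0, 0, 0, 0]])

```text
clock: 3.28
tool_pos: [0.5383, -0.1477, 0.1404]
orientation: [0.001, 1.0, -0.0, 0.002]
force: [0.5, -0.0, -0.4]
opening: 0.0255
finger_force: 0.0
```

>>> arm_command(deltas=[[0.3, 0, 3.8, 0, -3], [0.3, 0.4, 3.8, 0, -3], [0.3, 0.5, 2.5, 0, -2], [0.3, 0.5, 2.5, 0, -2], [0.3, 0, 0, 0, 0]])

```text
clock: 3.7
tool_pos: [0.5393, -0.1357, 0.1396]
orientation: [0.001, 0.996, -0.086, 0.002]
force: [-0.1, -1.9, 2.1]
opening: 0.0254
finger_force: 0.6
```

```bash
cat > st.py <<'E'
from h import *
import sys
s=sense();print(s["clock"],s["tool_pos"],s["force"],s["finger_force"])
c=np.array([.607,-.1476]);d=s["tool_pos"][:2]-c;print("tcp ang",np.degrees(np.arctan2(d[1],d[0]))%360,np.hypot(*d))
K,T=wcal(s);a=camera("wrist")[:,:,::-1].copy();cv2.imwrite("pics/%s.png"%sys.argv[1],a)
g=a.max(2)
# arm (steel radial) / post: print dark-blob candidates in gap between fingers
for ang in range(150,265,5):
    r=np.radians(ang);P=c+.072*np.array([np.cos(r),np.sin(r)]);u,v=proj(K,T,[*P,.15])
    if abs(ang-165)<1 or ang in(210,180): print(ang,u,v)
E
python3 st.py w3
```

```text
3.7 [ 0.5393 -0.1357  0.1396] [-0.0838 -1.8821  2.0881] 0.602627657353878
tcp ang 170.02323211014502 0.06871724718409368
165 299.78870374332297 348.6293879917643
180 346.1962793432613 346.90436048396276
210 433.82389222971943 312.4689770356512
```

View pics/w3.png

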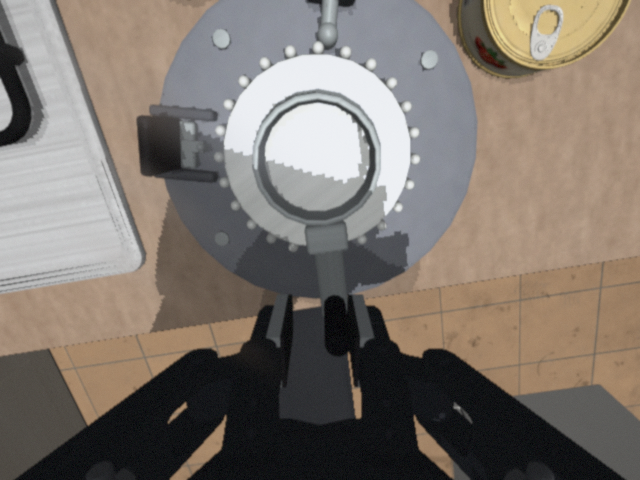

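The post at (336,340) is at about 177° and touching the right finger, so 12° is left to the stop. I'll continue more slowly.

>>> arm_command(deltas=[[0.3, 0.2, 1.3, 0, -1], [0.3, 0.2, 1.3, 0, -1], [0.3, 0.2, 1.3, 0, -1], [0.3, 0.3, 1.3, 0, -1], [0.3, 0.3, 1.3, 0, -1], [0.3, 0, 0, 0, 0]])

```text
clock: 4.25
tool_pos: [0.5391, -0.1277, 0.137]
orientation: [-0.0, 0.991, -0.131, -0.0]
force: [0.0, -0.1, 0.4]
opening: 0.0255
finger_force: 0.0
```

>>> arm_command(deltas=[[0.3, 0.3, 1.3, 0, -1], [0.3, 0.3, 1.3, 0, -1], [0.3, 0, 0, 0, 0]])

```text
clock: 4.5
tool_pos: [0.5398, -0.1253, 0.1371]
orientation: [-0.0, 0.989, -0.148, -0.0]
force: [0.9, -0.0, -0.1]
opening: 0.0256
finger_force: 0.0
```

>>> arm_command(deltas=[[0.3, 0.3, 1.3, 0, -1], [0.3, 0.3, 1.3, 0, -1], [0.3, 0, 0, 0, 0]])

```text
clock: 4.75
tool_pos: [0.5405, -0.1228, 0.1373]
orientation: [-0.0, 0.986, -0.165, -0.0]
force: [0.3, -0.1, -0.4]
opening: 0.0253
finger_force: 0.0
```

>>> arm_command(deltas=[[0.3, 0.3, 1.2, 0, 0], [0.3, 0.4, 1.2, 0, 0], [0.3, 0, 0, 0, 0]])

```text
clock: 5.0
tool_pos: [0.5411, -0.1209, 0.1373]
orientation: [0.001, 0.986, -0.165, -0.0]
force: [-0.7, -2.3, -0.5]
opening: 0.0258
finger_force: 1.1
```

>>> arm_command(deltas=[[0.3, 0.3, 0.7, 0, 0], [0.3, 0, 0, 0, 0]])

```text
clock: 5.17
tool_pos: [0.5412, -0.1208, 0.1373]
orientation: [0.001, 0.986, -0.165, -0.0]
force: [-1.9, -5.1, -0.1]
opening: 0.0257
finger_force: 2.6
```

>>> arm_command(deltas=[[0.3, 0.3, 0.7, 0, 0], [0.3, 0, 0, 0, 0]])

```text
clock: 5.33
tool_pos: [0.5413, -0.1206, 0.1373]
orientation: [0.002, 0.986, -0.165, -0.001]
force: [-4.5, -6.8, 0.5]
opening: 0.0259
finger_force: 3.9
```

It has stopped hard: 8 N and no further motion, at the expected angle. Backing off counter-clockwise now.

>>> arm_command(deltas=[[0.3, 0, 0, 0, 0], [0.3, -1.3, -4, 0, 2], [0.3, -1.9, -6, 0, 5], [0.3, -1.4, -6.1, 0, 5], [0.3, -0.8, -6.2, 0, 5], [0.3, -0.3, -3.2, 0, 3], [0.3, 0, -3.2, 0, 3], [0.3, 0.2, -3.2, 0, 2], [0.3, 0.2, -3.2, 0, 2], [0.3, 0, 0, 0, 0]])

```text
clock: 6.17
tool_pos: [0.5366, -0.1542, 0.1372]
orientation: [-0.001, 0.998, 0.07, 0.0]
force: [-0.7, 1.9, 0.6]
opening: 0.0258
finger_force: 0.8
```

```bash
python3 st.py w4
```

```text
6.1667 [ 0.5366 -0.1542  0.1372] [-0.6603  1.9241  0.6422] 0.8359676040709019
tcp ang 185.32550027140059 0.07069863811808459
165 252.07891434063197 335.1610800262373
180 298.6005693301332 346.10641448292125
210 392.79167151537536 336.2663289084351
```

>>> arm_command(deltas=[[0.3, 0.4, -3.1, 0, 2.5], [0.3, 0.4, -3.1, 0, 2.5], [0.3, 0.7, -3, 0, 2.5], [0.3, 0.7, -3, 0, 2.5], [0.3, 0.9, -3, 0, 2.5], [0.3, 1, -3, 0, 2.5], [0.3, 0, 0, 0, 0]])

```text
clock: 6.8
tool_pos: [0.5407, -0.1724, 0.1372]
orientation: [-0.0, 0.98, 0.199, 0.0]
force: [-0.7, 1.0, 0.1]
opening: 0.0256
finger_force: 0.8
```

```bash
python3 st.py w5
```

```text
6.8 [ 0.5407 -0.1724  0.1372] [-0.7387  1.0097  0.1407] 0.8270061761140823
tcp ang 200.49372905947484 0.07079187079730768
165 208.16752296568566 312.5749265464376
180 252.13074275197795 334.10926106612425
210 346.20462112582146 345.4064369856475
```

View pics/w5.png

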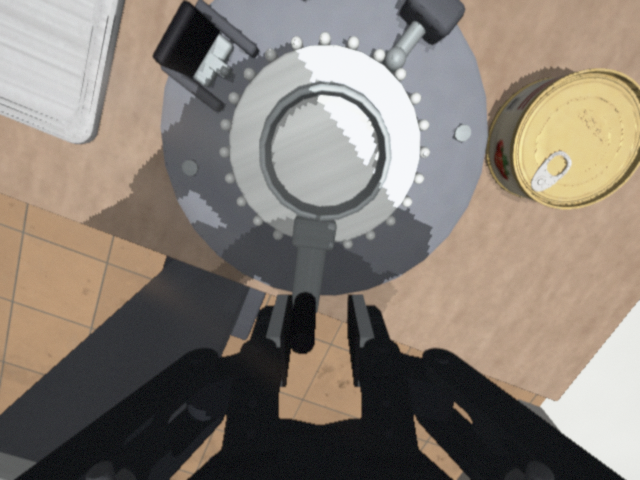

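The post at (303,325) is at about 195.5°, which is the second click; one more to go.

>>> arm_command(deltas=[[0.3, 1, -2.4, 0, 2], [0.3, 1, -2.4, 0, 2], [0.3, 0.6, -1.2, 0, 1], [0.3, 0.6, -1.2, 0, 1], [0.3, 0.6, -1.1, 0, 1], [0.3, 0.6, -1.1, 0, 1], [0.3, 0, 0, 0, 0]])

```text
clock: 7.43
tool_pos: [0.5451, -0.1823, 0.1374]
orientation: [0.0, 0.964, 0.267, 0.0]
force: [-0.1, 0.8, -0.2]
opening: 0.0256
finger_force: 0.0
```

>>> arm_command(deltas=[[0.3, 0.6, -1.1, 0, 1], [0.3, 0.6, -1.1, 0, 1], [0.3, 0, 0, 0, 0], [0.3, 0, 0, 0, 0]])

```text
clock: 7.77
tool_pos: [0.5462, -0.1843, 0.1373]
orientation: [0.0, 0.959, 0.284, -0.0]
force: [-0.8, 0.2, 1.1]
opening: 0.0249
finger_force: 0.0
```

```bash
python3 st.py w6
```

```text
7.7667 [ 0.5462 -0.1843  0.1373] [-0.8135  0.2312  1.1041] 0.0
tcp ang 211.12363806498706 0.07096963790823314
165 179.68214537995678 291.304619575833
180 220.93873271298978 319.9015283883675
210 313.14362220587225 345.35880566736415
```

View pics/w6.png

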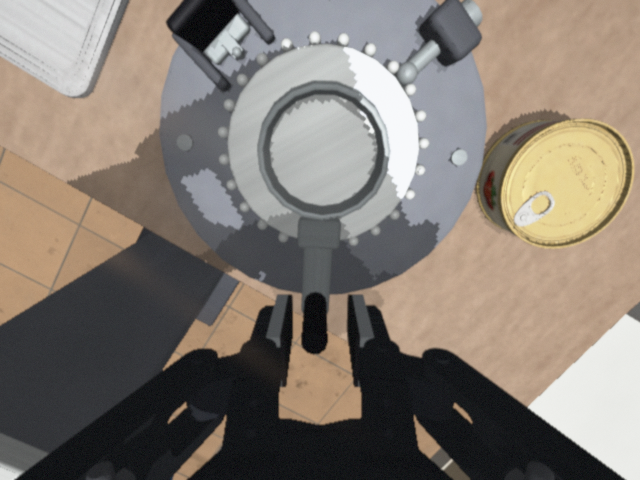

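The post at (314,320) is at about 210°, the third click, and the fingers aren't touching it. I'll lift, close the fingers, and go round to the outside of the tab.

>>> arm_command(deltas=[[0.3, 0, 0, 35, 0], [0.3, 0, 0, 35, 0], [0, 10, 15, 0, 5], [0, 15, 22, 0, 6], [0, 15, 22, 0, 6], [0, 15, 22, 0, 6], [0, 15, 22, 0, 6], [0, 12, 20, 0, 6], [0, 5, 10, 0, 6], [0, 0, 0, 0, 0]])

```text
clock: 8.65
tool_pos: [0.6339, -0.049, 0.2072]
orientation: [-0.0, 0.797, 0.604, 0.0]
force: [0.6, -0.2, -0.4]
opening: -0.0002
finger_force: 0.0
```

```bash
python3 st.py w7; python3 - <<'E'
from h import *
s=sense();print(s["orientation"],s["opening"]);K,T=wcal(s)
c=np.array([.607,-.1476]);d=np.array([np.cos(np.radians(75)),np.sin(np.radians(75))])
for r in(.072,.075): print(r,proj(K,T,[*(c+r*d),.127]))
E
```

```text
8.65 [ 0.6339 -0.049   0.2072] [ 0.5847 -0.2146 -0.4136] 0.0
tcp ang 74.7372514158042 0.10215401362902791
165 215.92892871407847 410.32429135080105
180 222.3233327345794 431.28342584447716
210 252.29376437225818 465.05632778293534
[-0.0001  0.7987  0.6017 -0.0002] -0.00014770738448496146
0.072 [320.1395 297.3471]
0.075 [320.0637 293.3729]
```

View pics/w7.png

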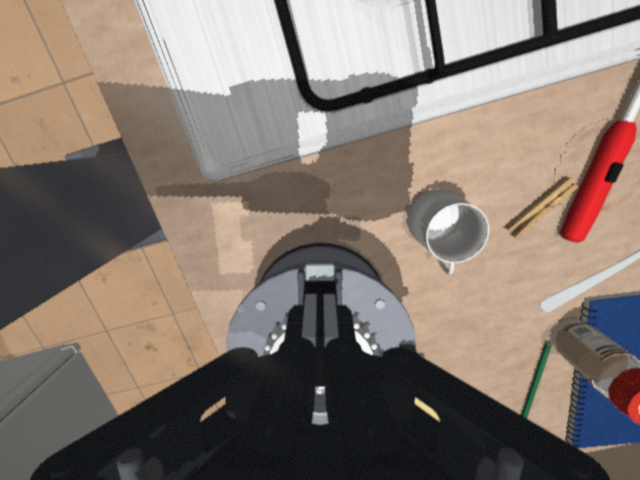

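The wrist view shows the tab just outside the collar at (320,285), with the shut fingers in line and outboard of it. Descending and then pushing in.

>>> arm_command(deltas=[[0, 0, 0, -35, 0], [0, 0, 0, -35, 0], [0, 0, 0, -14, 0], [0, 0, 0, -5, 0], [0, -1.3, -4.8, 0, 0], [0, -1.3, -4.8, 0, 0], [0, -0.7, -2.7, 0, 0], [0, 0, 0, 0, 0]])

```text
clock: 9.37
tool_pos: [0.6311, -0.0648, 0.1206]
orientation: [0.002, 0.799, 0.601, 0.001]
force: [0.3, 0.7, -0.1]
opening: -0.0002
finger_force: 0.0
```

>>> arm_command(deltas=[[0, -0.5, -1.9, 0, 0], [0, -0.5, -1.9, 0, 0], [0, -0.5, -1.9, 0, 0], [0, -0.5, -1.9, 0, 0], [0, 0, 0, 0, 0]])

```text
clock: 9.78
tool_pos: [0.628, -0.0713, 0.1186]
orientation: [0.0, 0.799, 0.602, 0.0]
force: [0.3, 0.1, 0.8]
opening: 0.0
finger_force: 0.2
```

>>> arm_command(deltas=[[0, -0.5, -1.9, 0, 0], [0, -0.5, -1.9, 0, 0], [0, 0, 0, 0, 0]])

```text
clock: 10.03
tool_pos: [0.6269, -0.0749, 0.1183]
orientation: [-0.0, 0.799, 0.602, 0.0]
force: [0.8, 1.9, 1.6]
opening: -0.0003
finger_force: 1.0
```

>>> arm_command(deltas=[[0, -0.3, -1, 0, 0], [0, 0, 0, 0, 0]])

```text
clock: 10.2
tool_pos: [0.6269, -0.075, 0.1184]
orientation: [-0.001, 0.799, 0.602, 0.001]
force: [1.9, 6.2, 1.6]
opening: -0.0001
finger_force: 2.7
```

>>> arm_command(deltas=[[0, -0.3, -1, 0, 0], [0, 0, 0, 0, 0]])

```text
clock: 10.37
tool_pos: [0.6268, -0.0751, 0.1184]
orientation: [-0.001, 0.799, 0.602, 0.002]
force: [2.9, 8.8, 1.6]
opening: 0.0001
finger_force: 4.4
```

>>> arm_command(deltas=[[0, -0.5, -1.8, 0, 0], [0, 0, 0, 0, 0]])

```text
clock: 10.53
tool_pos: [0.6268, -0.0752, 0.1185]
orientation: [-0.002, 0.799, 0.602, 0.003]
force: [4.8, 15.6, 0.7]
opening: 0.0003
finger_force: 7.6
```

>>> arm_command(deltas=[[0, 3, 12, 0, 0], [0, 5, 18, 0, 0], [0, 0, 0, 35, 0], [0, 0, 0, 35, 0], [0, 5, 20, 20, 0], [0, 10, 35, 0, 0], [0, 0, 0, 0, 0]])

```text
clock: 11.12
tool_pos: [0.6503, 0.0102, 0.2106]
orientation: [0.001, 0.798, 0.603, 0.002]
force: [0.1, 0.5, -1.0]
opening: -0.0003
finger_force: 0.0
```

```bash
python3 - <<'E'
from h import *
s=sense();print(s["clock"],s["tool_pos"]);K,T=wcal(s)
a=camera("top")[210:310,225:330,::-1];b=camera("wrist")[:,:,::-1]
cv2.imwrite("pics/wf.png",b)
a=cv2.resize(a,None,fx=5.5,fy=5.5,interpolation=cv2.INTER_CUBIC);cv2.imwrite("pics/topf.png",a)
K,T=cal("top");c=np.array([.607,-.1476])
w=lambda r,t,z:(proj(K,T,[*(c+r*np.array([np.cos(np.radians(t)),np.sin(np.radians(t))])),z])-[225,210])*5.5
print("tab out/home",w(.072,75,.127),w(.06,75,.127),"post210",w(.072,210,.15))
E
```

```text
11.1167 [0.6503 0.0102 0.2106]
tab out/home [ 88.5684 207.2224] [121.3383 216.9658] post210 [380.4436 443.5412]
```

View pics/topf.png

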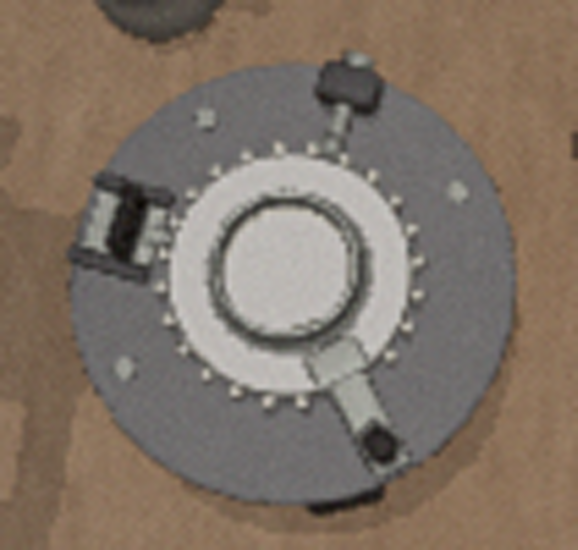

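The post at (380,443) matches the third click exactly. The tab has moved in to about (127,222), and I'll measure its travel precisely.

```bash
python3 - <<'E'
from h import *
K,T=cal("top");c=np.array([.607,-.1476]);d=np.array([np.cos(np.radians(75)),np.sin(np.radians(75))])
A=[cv2.imread("pics/topc.png"),cv2.imread("pics/topf.png")]
# grey profile along slide line (averaged across +-6mm) at z=.127
t=np.array([-d[1],d[0]])
rs=np.arange(.044,.092,.002);res=[]
for a in A:
    g=cv2.cvtColor(a,cv2.COLOR_BGR2GRAY);o=[]
    for r in rs:
        v=[]
        for k in np.arange(-.006,.0061,.002):
            p=(proj(K,T,[*(c+r*d+k*t),.127])-[225,210])*5.5+2.25;v.append(g[int(round(p[1])),int(round(p[0]))])
        o.append(np.mean(v))
    res.append(o)
for r,x,y in zip(rs,*res):print("%.3f %.0f %.0f"%(r,x,y))
E
```

```text
0.044 116 126
0.046 98 114
0.048 99 137
0.050 95 148
0.052 100 117
0.054 94 47
0.056 120 22
0.058 135 28
0.060 139 40
0.062 85 36
0.064 29 99
0.066 23 149
0.068 31 151
0.070 40 142
0.072 38 102
0.074 107 98
0.076 143 111
0.078 137 114
0.080 110 113
0.082 106 114
0.084 110 116
0.086 112 116
0.088 113 116
0.090 111 115
```

View pics/wf.png

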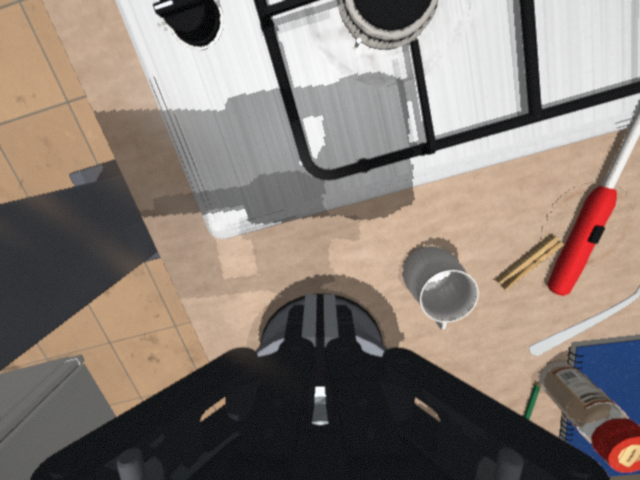

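The reading is ambiguous (9.5 to 12 mm), so I'll take a closer, unobstructed look with the wrist camera.

>>> arm_command(deltas=[[0, -18, -30, 3, 0], [0, -18, -30, 3, 0], [0, -18, -30, 4, 0], [0, -18, -30, 0, 0], [0, -18, -30, 0, 0], [0, 0, 0, 0, 0], [0, 0, 0, 0, 0]])

```text
clock: 11.8
tool_pos: [0.5573, -0.1457, 0.2173]
orientation: [-0.001, 0.8, 0.6, -0.001]
force: [-0.2, 0.3, -0.2]
opening: 0.0001
finger_force: 0.0
```

```bash
python3 - <<'E'
from h import *
s=sense();print(s["clock"],s["tool_pos"]);K,T=wcal(s)
b=camera("wrist")[:,:,::-1].copy();cv2.imwrite("pics/wg.png",b)
c=np.array([.607,-.1476]);d=np.array([np.cos(np.radians(75)),np.sin(np.radians(75))]);t=np.array([-d[1],d[0]])
print("axis",proj(K,T,[*c,.13]))
u,v=proj(K,T,[*(c+.06*d),.127]).astype(int);x0,y0=u-80,max(v-60,0)
cr=b[y0:y0+150,x0:x0+200];cv2.imwrite("pics/wgc.png",cv2.resize(cr,None,fx=4,fy=4,interpolation=cv2.INTER_CUBIC));print(x0,y0)
for r in(.057,.063,.069,.075):print(r,(proj(K,T,[*(c+r*d),.127])-[x0,y0])*4)
print("axis crop",(proj(K,T,[*c,.13])-[x0,y0])*4)
E
```

```text
11.8 [ 0.5573 -0.1457  0.2173]
axis [392.9728 236.7843]
316 82
0.057 [321.3286 260.6575]
0.063 [323.2965 219.9082]
0.069 [325.3009 178.4036]
0.075 [327.3428 136.1224]
axis crop [307.8914 619.1371]
```

View pics/wgc.png

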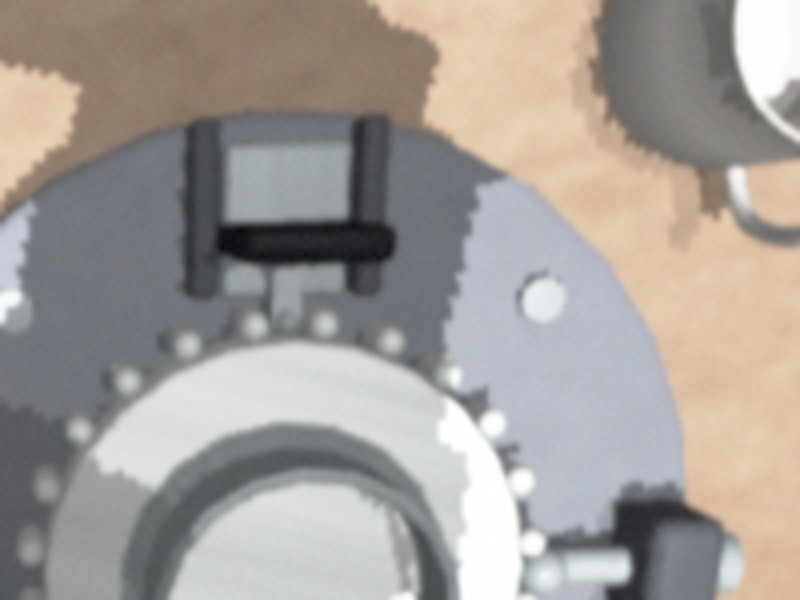

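The crop shows the tab top across rows 222–262, against a prediction of 220–260 for fully home. The prong sits between two ribs, so I'm handing in.

```bash
python3 -c "
from workcell import *
print(close_job())"
```

```text
the job is handed in; nothing more can be done
None
```

The grinder is reset and handed in: I turned the collar clockwise to its hard stop (about 8 N on the post), backed it off three clicks and pushed the lock fully home, prong between two ribs; the last close-up confirmed the lock, I never touched the tin or jug, and the hand-in gave no verdict.

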